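# Test the trip button behind a push-latch cover

## Task

Test the wider of the two grey boxes with ribbed white covers: press the ribs of its shut cover and let go so that it pops open, press the round black button inside fully in, hold it about a second and let it out again, then swing the cover down and press it shut so that it latches and stays shut by itself. Use only the fingertips or the outside of the fingers: grip and lift nothing, keep the narrow box's cover shut and leave the loose things lying where they are.

Things in the scene. Friction and masses are not known exactly. Their poses are not given: they have to be found in the camera images.
- wide_cover (a joint): hinge angle (rad) of the wide box's white cover: 0 latched shut, flush; 1.45 popped open, nearly upright; negative pressed in, stop at -0.115. Latched, pressed beyond -0.07 and let go: a damped spring swings it to 1.45 in about 1.5 s and keeps it there. Folded down again, pressed beyond -0.07 and let go: it rises to 0, latched. One press too many pops it up again
- wide_press (a point): point on the wide cover's top face amid three thin ribs, 60 mm from the hinge; moves with the cover, a white plate 90 mm wide, 80 mm from hinge to free front edge, 5 mm thick. x: from free edge to hinge, z: out of the face. The latch works 4 to 5 mm deep here against 4 to 5 N; pressing to the stop (7 mm deep) with 8 to 15 N is sure. The open cover pushes back with 3 to 4 N
- wide_hinge (a point): middle of the wide cover's hinge line, in the mid-thickness of the shut cover, 47.5 mm above the desk, fixed to the box. Axes of the box: x from its front to its back (away from the robot), y along the hinge, z up. The box's back face is 22 mm behind the hinge; a cable gland stands out 20 mm more, under 35 mm high. The open cover's edge stands 127 mm above the desk
- wide_front (a point): middle of the wide box's upper front edge, 106 mm in front of the hinge; same axes. The box is screwed down, grey, 128 mm (x) by 126 mm (y) by 50 mm high. Under the cover is a well 94 mm wide (y), from the hinge 84 mm towards the front
- test_button (a joint): travel (m) of the round black test button: 0 = out, 0.005 = fully in; springs back, fully in takes 5 N
- test_button_top (a point): centre of the top of the test button (24 mm across, on a grey collar 40 mm across, 12 mm high), facing up, 62 mm in front of the hinge in the middle of the well, 21 mm below the rim of the wide box
- narrow_cover (a joint): hinge angle (rad) of the narrow box's cover, which works just like the wide one; 0 = latched shut. It has to stay shut
- narrow_press (a point): the same point on the narrow box's cover, 60 mm from its hinge. This cover is 44 mm wide, its grey box 80 mm wide (y), otherwise the boxes are alike. The two boxes stand left and right and may change places
- tape_measure_mid (a point): bystander, loose, not to be moved: black and orange tape measure lying on its side, 62 x 83 x 38 mm; the point is about half-way up its middle
- coupling_a_mid (a point): bystander, loose, not to be moved: white conduit coupling, a tube 50 mm long and 24 mm thick, lying; the point is about half-way up its middle
- screwdriver_small_mid (a point): bystander, loose, not to be moved: screwdriver with a wooden-brown handle, 150 mm long, 20 mm thick, lying; the point is about half-way up its middle
- conduit_box_a_mid (a point): bystander, loose, not to be moved: round white conduit box with two spouts, 65 x 103 x 29 mm; the point is about half-way up its middle
- screw_box_b_mid (a point): bystander, loose, not to be moved: brown cardboard box of screws, 56 x 85 x 42 mm; the point is about half-way up its middle
- pliers_worn_mid (a point): bystander, loose, not to be moved: pliers, 167 mm long, 56 mm wide, 14 mm thick, lying; the point is about half-way up its middle
- saddle_1_mid (a point): bystander, loose, not to be moved: small white conduit saddle clip, 62 x 14 x 22 mm; the point is about half-way up its middle

How it is judged:
By the outcome, as a careful person would: the job done as asked, in the order asked, and still so for the second after the job is handed in, with the robot touching nothing.
It also fails if it takes over 53 s, if anything falls off the work surface, if the arm or the gripper's body presses on something with over 40 N, if the wrist force passes 120 N, or if a joint passes its speed limit or range.

## Robot

A 6-joint arm with a two-finger parallel gripper is mounted at the origin on a cart in front of the work surface, level with it; the furniture and walls round the work are solid. World frame = base frame: x ahead of the robot, y to its left, z up, the work surface at z = 0. Lengths are in m, angles in rad, forces in N, time in s.
With the tool pointing down it reaches from about 0.425 to 1.125 m from the base axis. Payload 14.9 kg.
Tool frame: the origin (TCP) lies at the very end of the fingers, on their centre line; the grasp point (between the pads) lies 19 mm behind it; z points along the fingers, y is the line along which they close (so a half turn about z gives the same grasp; the last joint's range is limited). The gripper opens to 91 mm and grips with 3 to 60 N. Pads are 32 mm wide; open, the fingers measure 118 mm over their backs; the gripper's body (76 mm by 178 mm) begins 60 mm behind the grasp point.
Start: joints at [1.287, 0.379, 1.734, -0, 1.028, -0.033], TCP at [0.174, 0.678, 0.214] pointing down, gripper open.
Joint ranges: [-2.77, 2.77], [-0.74, 2.19], [0, 2.66], [-1.06, 4.2], [0.31, 2.87], [-3.08, 3.08]. Speed limits (rad/s): [1.89, 1.89, 2.39, 3.14, 3.14, 3.14].

## Interface

Orientations are given as a rotation vector (axis times angle).
In Python, from station import ctrl, read_camera, camera_model, ticket, models gives the robot as it stands.
- The arm moves only by the tool apply_moves, never from a script. Its argument "steps" is a list of rows, each a list of 4 numbers: the shift along the tool's x, y, z in units of 40 mm (1.0 is 40 mm), then the turn about the tool's z in units of 5 degrees (1.0 is 5 degrees). A call has 1 to 20 rows; each row is the pose to reach, as a shift and turn from the pose commanded when the call began, along the tool's axes at that moment; what a row does not reach only later rows make up. A row lasts 1/12 s, in which the tool goes at most 41.7 mm and 7.16 degrees, less where a joint would pass 70% of its speed; a pose out of reach is approached as far as the arm can. A call with a gripper value outside its range is refused whole. "hand" is the opening in per cent of the stroke, from 0 (shut) to 100 (fully open), set as the call begins (left out, the last holds). The fingers move at their own pace and stop on an object; the grip force is fixed at half the most. Time passes only in rows, so rows that repeat a pose let the fingers close. It gives the time, the measured TCP pose, the force, the opening and the grip force at its end, in the units of the state.
- ctrl.observe(): the state, without advancing time (a new reading comes with each control period).
- read_camera(name): name is "side" or "top" or "wrist"; returns (picture, depth): 384x512x3 uint8, red, green, blue; 384x512 float32, m along the optical axis (not along the pixel's ray), 0 where there is no reading.
- camera_model(name): a dict with "mtx" (3x3 intrinsics, pixels), "R" (3x3) and "t" (3): a world point X has camera coordinates R X + t; the wrist camera has in their place "T_tool_cam" (4x4, takes a point from camera to tool coordinates, whose origin is the TCP and whose axes are the flange's). Camera axes: x right, y down, z forward; pixel columns grow to the right and rows downward; lengths in m; the calibration is good to about 2 mm. The wrist camera is an equidistant fisheye: a pixel r from the principal point sees the ray r / f radians off the axis. A picture is of the moment at which its call begins: read the wrist's pose just before it. camera_model takes no time and is no camera call.
- ticket.hand_in(): hands the job in; it is judged then, once.
Trained networks look in the newest picture that a camera, given by its name, has taken for a name from the list of things; names that differ only in an ending like _2 or _b are one class to them, and where a whole thing is asked for, a point or a joint stands for the part that bears it (a point fixed in the world has none). Each returns a list of dicts, best first, with "conf" (0 to 1); they miss things now and then, are a little off and sometimes report something else, mostly with a low value. They report only what shows in the picture. A call takes as long as a camera call.
- models.search_frame(query, camera): "position" ([column, row] in pixels, amid what is visible of it).
The state is a dict: "t": time; "joints": joint angles; "qvel": joint speeds; "joint_torque": joint torques, N m; "ee_pos": TCP position; "ee_rot": TCP orientation; "force": force on the tool from outside, world axes, zero at the start; "torque": the same for the moment, N m; "finger_gap": opening from 0.0 (shut) to 1.0 (fully open); "grip_force": force on a finger pad.
Only numpy, scipy, OpenCV 4.12 (cv2) and the standard library are available. Lean on these libraries where they do the work, as an engineer would, in place of code of your own. Each camera call takes 0.05 s, during which the arm holds its last target. There are 200 camera calls.

## Working session

There is one attempt and no reset: what is moved stays moved. The work goes in short steps, Python scripts to look and compute and a tool call to move; the robot and the scene stay as the last step left them, time stands still between calls to the robot, and variables do not carry over. Pictures are saved under pics/ and viewed, at most 10 in all, crops included, and the job is handed in when it is done.

Besides the shell and the picture viewer there is one more tool, called after ">>>" as name(argument=value, ...) on one line, values as JSON. apply_moves: Moves the arm, as the interface text tells. Its arguments: {"type":"object","properties":{"steps":{"type":"array"},"hand":{"type":"number"}},"required":["steps"]}

```bash
mkdir -p pics
cat > h.py <<'E'
from station import ctrl, read_camera, camera_model, ticket, models
import numpy as np, cv2
from scipy.spatial.transform import Rotation as Ro
def world(cam,px,depth):
    m=camera_model(cam);K=m["mtx"];u,v=int(round(px[0])),int(round(px[1]))
    w=depth[max(v-2,0):v+3,max(u-2,0):u+3];d=np.median(w[w>0])
    c=np.array([(px[0]-K[0][2])/K[0][0]*d,(px[1]-K[1][2])/K[1][1]*d,d])
    return np.array(m["R"]).T@(c-np.array(m["t"]))
E
python3 - <<'E'
from h import *
np.set_printoptions(precision=4,suppress=True)
s=ctrl.observe();print(s["t"],s["ee_pos"],Ro.from_rotvec(s["ee_rot"]).as_matrix(),s["finger_gap"])
for c in("top","side"):
    p,d=read_camera(c);cv2.imwrite(f"pics/{c}0.png",p[:,:,::-1]);np.savez(f"{c}0.npz",p=p,d=d)
    for q in["wide_press","narrow_press","wide_hinge","wide_front"]:
        try:
            for r in models.search_frame(q,c)[:2]:print(c,q,r["conf"],r["position"],world(c,r["position"],d))
        except Exception as e:print(q,e)
E
```

```text
0.0 [0.1736 0.6777 0.2133] [[-0.9687  0.2482 -0.0003]
 [ 0.2482  0.9687 -0.0011]
 [ 0.     -0.0011 -1.    ]] 1.0025530209579647
top wide_press 0.75 [171.3, 205.5] [0.5562 0.1553 0.0478]
top narrow_press 0.62 [311.0, 216.4] [ 0.5323 -0.1996  0.0482]
top wide_hinge 0.64 [174.5, 207.1] [0.5522 0.1471 0.0474]
top wide_front 0.93 [174.4, 209.6] [0.5457 0.1467 0.0486]
top wide_front 0.28 [228.1, 134.1] [0.7579 0.019  0.0095]
side wide_press 0.86 [250.0, 245.0] [0.5498 0.1656 0.0513]
side narrow_press 0.59 [298.7, 185.9] [ 0.5294 -0.1956  0.0526]
side wide_hinge 0.64 [132.8, 265.9] [0.724  0.2817 0.041 ]
side wide_hinge 0.63 [250.2, 254.0] [0.5386 0.1982 0.0518]
side wide_front 0.88 [247.9, 258.0] [0.5384 0.2117 0.0513]
side wide_front 0.47 [292.7, 225.6] [0.4968 0.0329 0.0396]
```

View pics/top0.png

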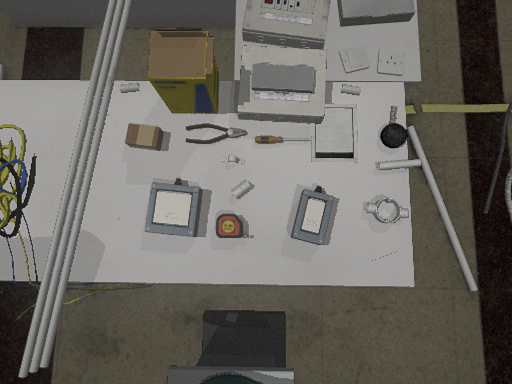

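View pics/side0.png

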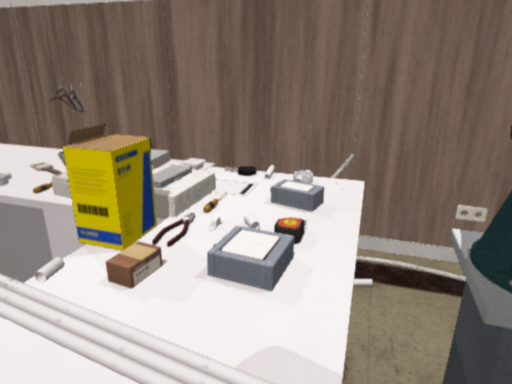

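The top picture shows the wide box at about (174,208) and the narrow one at (314,216). The tape measure is at (229,226), and some pipes run on the left near (75,190). Next I'll fit the wide box's pose and get the pipe height.

```bash
python3 - <<'E'
from h import *
np.set_printoptions(precision=4,suppress=True)
def cloud(c):
    z=np.load(f"{c}0.npz");p,d=z["p"],z["d"];m=camera_model(c);K=np.array(m["mtx"])
    v,u=np.mgrid[:384,:512];C=np.stack([(u-K[0,2])/K[0,0]*d,(v-K[1,2])/K[1,1]*d,d],-1)
    return p.astype(int),(C-np.array(m["t"]))@np.array(m["R"]),d
for c in("top","side"):
    p,W,d=cloud(c)
    near=(d>0)&(np.hypot(W[...,0]-.55,W[...,1]-.155)<.11)&(W[...,2]>.035)&(W[...,2]<.065)
    wh=near&(p.min(-1)>160)
    for n,mk in(("box",near),("cover",wh)):
        r=cv2.minAreaRect(W[mk][:,:2].astype(np.float32)*1000);print(c,n,mk.sum(),np.array(r[0]),r[1],r[2],"z",np.median(W[mk][:,2]),"mean",W[mk].mean(0))
    if c=="top":
        for q in[(75,190),(105,60),(50,300),(60,330)]: print(q,W[q[1],q[0]-12:q[0]+13:4].tolist()if 0 else W[q[1],q[0]],d[q[1],q[0]])
        s=(d>0)&(W[...,2]>.06)&(W[...,0]>0.1)&(W[...,0]<.75)&(np.abs(W[...,1])<.8)
        for x in np.arange(.1,.75,.1):
            k=s&(abs(W[...,0]-x)<.05)
            if k.any():print(x,"y",W[k][:,1].min(),W[k][:,1].max(),"z",W[k][:,2].max())
    # gland side colour / tape bounds
    if c=="top":
        k=(d>0)&(np.hypot(W[...,0]-.505,W[...,1]-.01)<.07)&(W[...,2]>.015);print("tape",W[k].min(0),W[k].max(0))
E
python3 - <<'E'
import cv2
p=cv2.imread('pics/top0.png')[160:260,120:350]
cv2.imwrite('pics/crop.png',cv2.resize(p,None,fx=3.4,fy=3.4,interpolation=cv2.INTER_CUBIC))
E
```

```text
top box 2382 [548.3755 153.6709] (127.04209899902344, 127.88726806640625) 85.04088592529297 z 0.047529831233978304 mean [0.548  0.1523 0.0473]
top cover 1017 [550.1163 153.506 ] (88.21565246582031, 77.68817901611328) 84.87767791748047 z 0.04782808242823475 mean [0.5501 0.1531 0.0478]
(75, 190) [0.5984 0.4239 0.015 ] 0.94914675
(105, 60) [0.9681 0.3699 0.0191] 0.99971277
(50, 300) [0.3145 0.4612 0.0176] 0.9046142
(60, 330) [ 0.0583  0.8507 -0.7564] 1.6375656
tape [ 0.4784 -0.0378  0.0153] [0.5377 0.0426 0.0398]
side box 2750 [549.0884 155.6213] (129.92018127441406, 128.5942840576172) 85.11434936523438 z 0.05103343008693251 mean [0.545  0.1721 0.0492]
side cover 1297 [552.893  153.6456] (127.40814208984375, 121.4841079711914) 85.5956802368164 z 0.05140815118700572 mean [0.5541 0.158  0.0513]
```

View pics/crop.png

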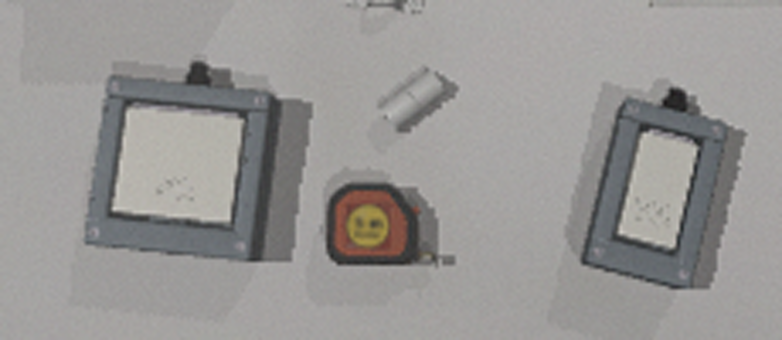

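The box fit agrees from both cameras: yaw −5°, hinge at (0.590, 0.150) and press point at (0.530, 0.155). The pipes lie flat on the desk. I'll move above the cover with the fingers shut.

>>> apply_moves(steps=[[-11.8,-10.45,2.3,-1.9],[-11.8,-10.45,2.3,-1.9],[-11.8,-10.45,2.3,-1.9],[-11.8,-10.45,2.3,-1.9],[-11.8,-10.45,2.3,-1.9],[-11.8,-10.45,2.3,-1.9],[-11.8,-10.45,2.3,-1.9],[-11.8,-10.45,2.3,-1.9],[-11.8,-10.45,2.3,-1.9],[-11.8,-10.45,2.3,-1.9],[-11.8,-10.45,2.3,-1.9],[-11.8,-10.45,2.3,-1.9],[-11.8,-10.45,2.3,-1.9],[-11.8,-10.45,2.3,-1.9],[-11.8,-10.45,2.3,-1.9],[-11.8,-10.45,2.3,-1.9],[-11.8,-10.45,2.3,-1.9],[-11.8,-10.45,2.3,-1.9],[-11.8,-10.45,2.3,-1.9],[-11.8,-10.45,2.3,-1.9]], hand=0)

```text
t: 2.17
ee_pos: [0.5266, 0.1571, 0.1222]
ee_rot: [0.131, 3.139, 0.0]
force: [-0.1, -0.6, 0.6]
finger_gap: 0.001
grip_force: 0.0
```

```bash
cat >> h.py <<'E'
def wray(px):
    m=camera_model("wrist");K=np.array(m["mtx"]);a=(px[0]-K[0,2])/K[0,0];b=(px[1]-K[1,2])/K[1,1];r=np.hypot(a,b)
    return np.array([np.sin(r)*a/r,np.sin(r)*b/r,np.cos(r)])
def wworld(px,z):  # meet the plane z
    s=ctrl.observe();T=np.array(camera_model("wrist")["T_tool_cam"]);R=Ro.from_rotvec(s["ee_rot"]).as_matrix()
    o=R@T[:3,3]+s["ee_pos"];v=R@T[:3,:3]@wray(px);return o+v*(z-o[2])/v[2]
E
python3 - <<'E'
from h import *
np.set_printoptions(precision=4,suppress=True)
print(camera_model("wrist"))
s=ctrl.observe();print(s["t"],s["ee_pos"],s["force"])
p,d=read_camera("wrist");cv2.imwrite("pics/w1.png",p[:,:,::-1])
for q in["wide_press","wide_front","wide_hinge"]:
    for r in models.search_frame(q,"wrist")[:2]:print(q,r["conf"],r["position"],wworld(r["position"],.05))
E
```

```text
{'mtx': array([[297.3186,   0.    , 253.6079],
       [  0.    , 297.3186, 193.096 ],
       [  0.    ,   0.    ,   1.    ]]), 'T_tool_cam': array([[ 0.0013, -0.956 , -0.2933,  0.0833],
       [ 1.    ,  0.0012,  0.0002, -0.0013],
       [ 0.0002, -0.2933,  0.956 , -0.1723],
       [ 0.    ,  0.    ,  0.    ,  1.    ]])}
2.1667 [0.5266 0.1571 0.1222] [-0.113  -0.6308  0.5514]
wide_press 0.85 [251.8, 209.3] [0.533  0.1538 0.05  ]
wide_front 0.65 [254.6, 190.5] [0.5162 0.1575 0.05  ]
wide_hinge 0.68 [255.0, 193.5] [0.519  0.1574 0.05  ]
```

View pics/w1.png

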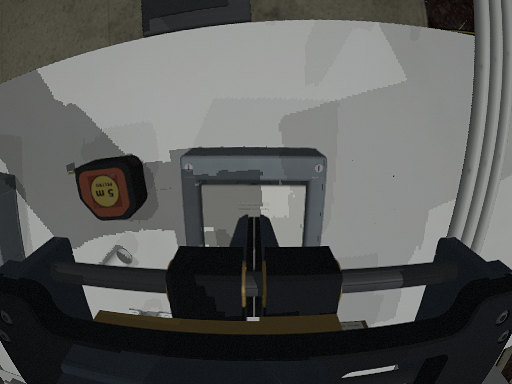

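The wrist view shows the box's upper front edge near row 156 and the cover's free edge near row 184 (columns 202 to 306). The fingers are over the cover's centre. I'll check those edges against the fit numerically.

Run:
```python
from h import *
h=np.array([.590,.150]);a=np.deg2rad(-4.96);ex=np.array([np.cos(a),np.sin(a)]);ey=np.array([-ex[1],ex[0]])
for px in[(254,184),(202,184),(306,185),(184,155),(326,156),(255,156)]:
    w=wworld(px,.05)[:2]-h;print(px,np.round(w@ex*1000,1),np.round(w@ey*1000,1))
w=ctrl.observe()["ee_pos"][:2]-h;print("tcp",w@ex,w@ey)
```

```text
(254, 184) -79.9 0.4
(202, 184) -79.8 -44.4
(306, 185) -79.2 45.2
(184, 155) -105.3 -59.0
(326, 156) -104.9 61.4
(255, 156) -104.1 1.1
tcp -0.06342235083409467 0.0012933269579151066
```

>>> apply_moves(steps=[[-0.05,-0.03,0.6,0],[-0.05,-0.03,1.2,0],[-0.05,-0.03,1.6,0],[-0.05,-0.03,1.75,0],[-0.05,-0.03,1.8,0],[-0.05,-0.03,1.8,0]])

```text
t: 2.87
ee_pos: [0.5289, 0.1549, 0.0501]
ee_rot: [-0.133, -3.138, 0.0]
force: [-2.8, 0.6, 4.1]
finger_gap: 0.002
grip_force: 2.0
```

>>> apply_moves(steps=[[0,0,0.05,0],[0,0,0.1,0],[0,0,0.15,0],[0,0,0.15,0]])

```text
t: 3.2
ee_pos: [0.5297, 0.155, 0.0461]
ee_rot: [0.133, 3.138, 0.001]
force: [-9.8, -1.5, 20.4]
finger_gap: 0.002
grip_force: 9.8
```

>>> apply_moves(steps=[[0,0,-0.8,0],[0,0,-1.8,0],[0,0,-2.8,0],[0,0,-3.5,0],[0,0,-3.5,0],[0,0,-3.5,0],[0,0,-3.5,0],[0,0,-3.5,0],[0,0,-3.5,0],[0,0,-3.5,0],[0,0,-3.5,0],[0,0,-3.5,0],[0,0,-3.5,0],[0,0,-3.5,0],[0,0,-3.5,0],[0,0,-3.5,0],[0,0,-3.5,0],[0,0,-3.5,0],[0,0,-3.5,0]])

```text
t: 4.78
ee_pos: [0.5291, 0.1547, 0.184]
ee_rot: [0.133, 3.139, 0.0]
force: [-0.6, -0.0, 0.1]
finger_gap: 0.004
grip_force: 0.0
```

Run:
```python
from h import *
s=ctrl.observe();print(s["t"],s["ee_pos"],s["force"])
p,d=read_camera("wrist")
q,_=read_camera("side")
cv2.imwrite("pics/w2.png",np.hstack([cv2.resize(p[:,:,::-1],(400,300)),cv2.resize(q[150:330,170:410,::-1],(400,300))]))
for r in models.search_frame("test_button_top","wrist")[:2]:print(r["conf"],r["position"],wworld(r["position"],.029))
```

```text
4.7833 [0.52913074 0.15468843 0.1839625 ] [-0.61575839 -0.01048643  0.06177155]
```

View pics/w2.png

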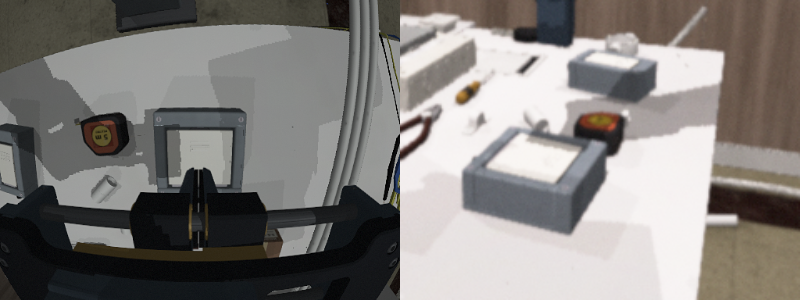

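The cover is still shut: at (205,145) in the left half and (525,160) in the right half. The last press wasn't deep enough, or the fingers touched the rim. I'll press again a little nearer the hinge, in finer steps.

>>> apply_moves(steps=[[-0.1,0,1,0],[-0.1,0,2,0],[-0.1,0,2.9,0],[-0.1,0,3.2,0],[-0.1,0,3.28,0],[-0.1,0,3.28,0]])

```text
t: 5.43
ee_pos: [0.5332, 0.1544, 0.0529]
ee_rot: [-0.133, -3.138, 0.0]
force: [-0.5, 0.1, 0.3]
finger_gap: 0.007
grip_force: 0.0
```

>>> apply_moves(steps=[[0,0,0.05,0],[0,0,0.05,0]])

```text
t: 5.6
ee_pos: [0.5343, 0.1546, 0.0524]
ee_rot: [0.133, 3.136, 0.001]
force: [-0.6, -0.2, 0.3]
finger_gap: 0.004
grip_force: 0.0
```

>>> apply_moves(steps=[[0,0,0.05,0],[0,0,0.05,0]])

```text
t: 5.77
ee_pos: [0.5337, 0.1545, 0.0496]
ee_rot: [0.133, 3.137, 0.001]
force: [-0.4, -0.6, 0.1]
finger_gap: 0.006
grip_force: 0.0
```

>>> apply_moves(steps=[[0,0,0.05,0],[0,0,0.05,0]])

```text
t: 5.93
ee_pos: [0.5337, 0.1545, 0.0472]
ee_rot: [0.133, 3.137, 0.001]
force: [-0.1, 0.8, 5.3]
finger_gap: 0.005
grip_force: 2.6
```

>>> apply_moves(steps=[[0,0,0.06,0],[0,0,0.06,0]])

```text
t: 6.1
ee_pos: [0.5339, 0.1546, 0.0458]
ee_rot: [0.133, 3.138, 0.0]
force: [-8.0, -2.4, 26.4]
finger_gap: 0.007
grip_force: 13.7
```

>>> apply_moves(steps=[[0,0,0.06,0],[0,0,0.06,0]])

```text
t: 6.27
ee_pos: [0.534, 0.1547, 0.0446]
ee_rot: [0.133, 3.138, 0.0]
force: [-17.6, -3.1, 51.7]
finger_gap: 0.006
grip_force: 26.7
```

>>> apply_moves(steps=[[0,0,-0.8,0],[0,0,-1.8,0],[0,0,-2.8,0],[0,0,-3.5,0],[0,0,-3.5,0],[0,0,-3.5,0],[0,0,-3.5,0],[0,0,-3.5,0],[0,0,-3.5,0],[0,0,-3.5,0],[0,0,-3.5,0],[0,0,-3.5,0],[0,0,-3.5,0],[0,0,-3.5,0],[0,0,-3.5,0],[0,0,-3.5,0]])

```text
t: 7.6
ee_pos: [0.5331, 0.1543, 0.1819]
ee_rot: [0.133, 3.139, -0.0]
force: [0.1, -0.4, 0.3]
finger_gap: 0.004
grip_force: 0.0
```

Run:
```python
from h import *
s=ctrl.observe();print(s["t"],s["ee_pos"],s["force"])
p,d=read_camera("wrist")
q,d2=read_camera("top")
for px in [(172,190),(172,200),(172,207),(172,214),(172,230)]: print(px,world("top",px,d2).round(4))
q,d2=read_camera("side")
cv2.imwrite("pics/w3.png",np.hstack([p[90:290,160:360,::-1].repeat(2,0).repeat(2,1),cv2.resize(q[205:305,200:300,::-1],(400,400))]))
for c in("top","side","wrist"):
  for r in models.search_frame("test_button_top",c)[:2]:print(c,r["conf"],r["position"])
```

```text
7.6 [0.53310019 0.15433638 0.18193258] [ 0.08519976 -0.35061986  0.2782993 ]
(172, 190) [0.5588 0.09   0.2997]
(172, 200) [0.54   0.0888 0.3009]
(172, 207) [0.5271 0.0882 0.3008]
(172, 214) [0.5143 0.0876 0.3009]
(172, 230) [0.4941 0.1506 0.0476]
top 0.62 [227.8, 228.7]
side 0.65 [261.1, 257.1]
wrist 0.65 [256.2, 170.6]
```

View pics/w3.png

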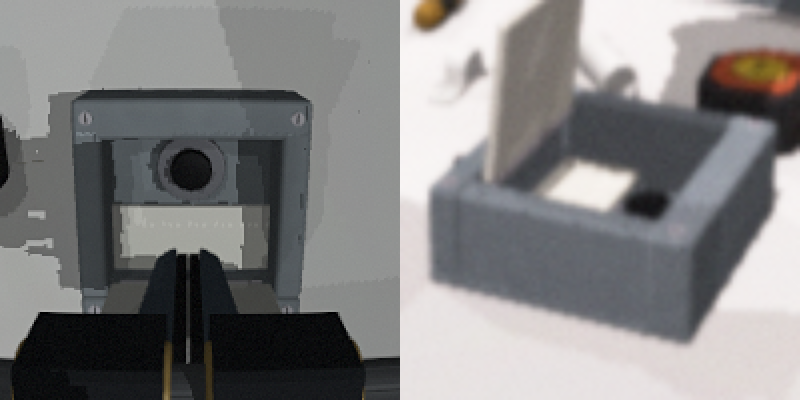

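The cover is open and upright. The button is at (190,169) in the left crop, which is about (255,174) in the full frame.

Run:
```python
from h import *
h=np.array([.590,.150]);a=np.deg2rad(-4.96);ex=np.array([np.cos(a),np.sin(a)]);ey=np.array([-ex[1],ex[0]])
w=wworld((255,174),.029)[:2]-h;print("btn",w@ex,w@ey)
w=ctrl.observe()["ee_pos"][:2]-h;print("tcp",w@ex,w@ey)
```

```text
btn -0.06299957734387632 -0.00024501420735391555
tcp -0.0570297526836207 -0.0005916605837273722
```

>>> apply_moves(steps=[[0.1,0,0.6,0],[0.1,0,1.3,0],[0.1,0,2,0],[0.1,0,2.6,0],[0.1,0,3.1,0],[0.1,0,3.45,0],[0.1,0,3.6,0],[0.1,0,3.7,0],[0.1,0,3.7,0]])

```text
t: 8.65
ee_pos: [0.5291, 0.1547, 0.0338]
ee_rot: [-0.134, -3.138, 0.0]
force: [-0.8, 0.0, -0.2]
finger_gap: 0.007
grip_force: 0.0
```

Free of contact. Now I'll press in small steps.

>>> apply_moves(steps=[[0,0,0.08,0],[0,0,0.14,0],[0,0,0.18,0],[0,0,0.2,0],[0,0,0.2,0]])

```text
t: 9.07
ee_pos: [0.5297, 0.1548, 0.0263]
ee_rot: [0.133, 3.138, 0.001]
force: [1.2, 0.8, 3.0]
finger_gap: 0.004
grip_force: 1.7
```

>>> apply_moves(steps=[[0,0,0.03,0],[0,0,0.05,0],[0,0,0.05,0]])

```text
t: 9.32
ee_pos: [0.5297, 0.1548, 0.0243]
ee_rot: [0.133, 3.138, 0.001]
force: [0.9, 0.4, 5.8]
finger_gap: 0.003
grip_force: 2.9
```

>>> apply_moves(steps=[[0,0,0.03,0],[0,0,0.05,0],[0,0,0.05,0]])

```text
t: 9.57
ee_pos: [0.5299, 0.1549, 0.0237]
ee_rot: [0.133, 3.138, 0.0]
force: [-8.8, -1.8, 38.2]
finger_gap: 0.006
grip_force: 19.2
```

At the stop. I'll ease the force a little and hold.

>>> apply_moves(steps=[[0,0,-0.01,0],[0,0,-0.01,0],[0,0,-0.01,0],[0,0,-0.01,0],[0,0,-0.01,0],[0,0,-0.01,0],[0,0,-0.01,0],[0,0,-0.01,0],[0,0,-0.01,0],[0,0,-0.01,0],[0,0,-0.01,0],[0,0,-0.01,0]])

```text
t: 10.57
ee_pos: [0.5298, 0.1549, 0.0238]
ee_rot: [0.133, 3.138, 0.0]
force: [-6.0, -2.9, 31.2]
finger_gap: 0.005
grip_force: 15.6
```

>>> apply_moves(steps=[[0,0,-0.6,0],[0,0,-1.4,0],[0,0,-2.3,0],[0,0,-3.2,0],[0,0,-3.8,0],[0,0,-3.8,0],[-0.5,0,-3.8,0],[-1.2,0,-3.8,0],[-1.9,0,-3.8,0],[-2.5,0,-3.8,0],[-2.7,0,-3.8,0],[-2.7,0,-3.8,0],[-2.7,0,-3.8,0]])

```text
t: 11.65
ee_pos: [0.6356, 0.1454, 0.1732]
ee_rot: [-0.134, -3.137, 0.001]
force: [-0.6, -0.2, -0.2]
finger_gap: 0.0
grip_force: 0.0
```

Run:
```python
from h import *
h=np.array([.590,.150]);a=np.deg2rad(-4.96);ex=np.array([np.cos(a),np.sin(a)]);ey=np.array([-ex[1],ex[0]])
s=ctrl.observe();w=s["ee_pos"][:2]-h;print("tcp",w@ex,w@ey,s["ee_pos"],s["t"])
# corner path rel. hinge -> tcp, r from 62 to 74
for th in [1.45,1.3,1.1,.9,.7,.5,.35,.2,.1,0]:
    r=62+14*(1-th/1.45);x=-r*np.cos(th)+2.5*np.sin(th)+16;z=r*np.sin(th)+2.5*np.cos(th)+47.5;print(th,round(x,1),round(z,1),"units",round((w@ex*1000-x)/40,2),round((s["ee_pos"][2]*1000-z)/40,2))
```

```text
tcp 0.04579486892470781 -0.0006896459926429148 [0.63556375 0.1453535  0.17317543] 11.65
1.45 11.0 109.3 units 0.87 1.6
1.3 1.4 109.3 units 1.11 1.6
1.1 -11.4 106.9 units 1.43 1.66
0.9 -23.9 101.8 units 1.74 1.78
0.7 -35.3 94.0 units 2.03 1.98
0.5 -45.3 83.8 units 2.28 2.23
0.35 -51.4 74.7 units 2.43 2.46
0.2 -56.1 64.7 units 2.55 2.71
0.1 -58.4 57.5 units 2.61 2.89
0 -60.0 50.0 units 2.64 3.08
```

>>> apply_moves(steps=[[0,0,0.8,0],[0,0,1.4,0],[0,0,1.6,0],[0.4,0,1.6,0],[0.8,0,1.6,0],[1.0,0,1.6,0],[1.2,0,1.6,0],[1.43,0,1.66,0],[1.6,0,1.72,0],[1.74,0,1.78,0],[1.9,0,1.88,0],[2.03,0,1.98,0],[2.15,0,2.1,0],[2.28,0,2.23,0],[2.36,0,2.34,0],[2.43,0,2.46,0],[2.5,0,2.6,0],[2.55,0,2.7,0],[2.55,0,2.7,0]])

```text
t: 13.23
ee_pos: [0.534, 0.154, 0.0653]
ee_rot: [-0.133, -3.137, 0.001]
force: [1.1, -0.2, 1.7]
finger_gap: 0.005
grip_force: 1.2
```

Run:
```python
from h import *
h=np.array([.590,.150]);a=np.deg2rad(-4.96);ex=np.array([np.cos(a),np.sin(a)])
s=ctrl.observe();w=s["ee_pos"][:2]-h;print("tcp",w@ex,s["ee_pos"],s["t"])
q,_=read_camera("side");p,_=read_camera("wrist")
cv2.imwrite("pics/w4.png",np.hstack([p[90:290,160:360,::-1].repeat(2,0).repeat(2,1),cv2.resize(q[205:305,200:300,::-1],(400,400))]))
```

```text
tcp -0.05617800926366894 [0.53396019 0.15402557 0.06525809] 13.2333
```

View pics/w4.png

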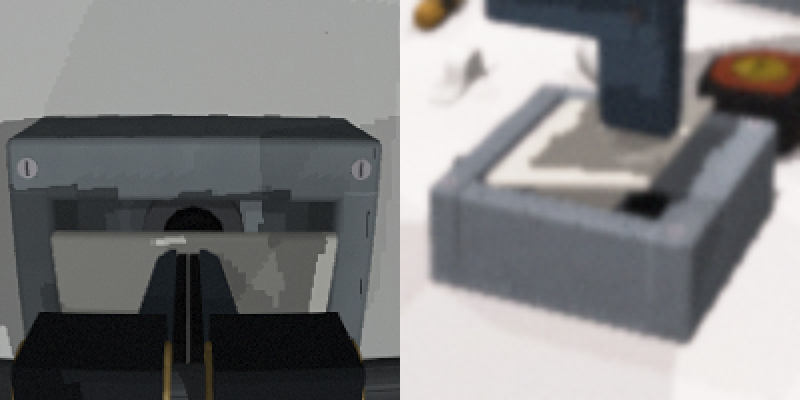

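The cover is folded nearly down under the fingertips, with its edge at row 235 of the left crop. Now I'll press it down gradually.

>>> apply_moves(steps=[[0.02,0,0.1,0],[0.04,0,0.2,0],[0.05,0,0.3,0],[0.05,0,0.38,0],[0.05,0,0.42,0],[0.05,0,0.46,0],[0.05,0,0.48,0],[0.05,0,0.48,0]])

```text
t: 14.0
ee_pos: [0.5326, 0.1543, 0.0467]
ee_rot: [-0.133, -3.138, 0.0]
force: [-2.9, -0.5, 4.7]
finger_gap: 0.002
grip_force: 2.5
```

>>> apply_moves(steps=[[0,0,0.03,0],[0,0,0.05,0],[0,0,0.05,0]])

```text
t: 14.25
ee_pos: [0.5328, 0.1543, 0.0451]
ee_rot: [-0.133, -3.138, 0.0]
force: [-5.1, -0.7, 10.4]
finger_gap: 0.006
grip_force: 5.2
```

>>> apply_moves(steps=[[0,0,0.03,0],[0,0,0.03,0]])

```text
t: 14.42
ee_pos: [0.5329, 0.1544, 0.0447]
ee_rot: [-0.133, -3.138, 0.0]
force: [-11.3, -0.6, 27.6]
finger_gap: 0.007
grip_force: 14.1
```

>>> apply_moves(steps=[[0,0,0.02,0],[0,0,0.02,0],[0,0,0.02,0]])

```text
t: 14.67
ee_pos: [0.533, 0.1544, 0.0445]
ee_rot: [-0.133, -3.138, 0.0]
force: [-15.0, -2.6, 38.6]
finger_gap: 0.001
grip_force: 20.1
```

At the stop, so I'll let go by lifting straight up.

>>> apply_moves(steps=[[0,0,-0.2,0],[0,0,-0.6,0],[0,0,-1.4,0],[0,0,-2.3,0],[0,0,-3.2,0],[0,0,-3.6,0],[0,0,-3.6,0],[0,0,-3.6,0],[0,0,-3.6,0],[0,0,-3.6,0],[0,0,-3.6,0],[0,0,-3.6,0],[0,0,-3.6,0],[0,0,-3.6,0],[0,0,-3.6,0],[0,0,-3.6,0],[0,0,-3.6,0],[0,0,-3.6,0]])

```text
t: 16.17
ee_pos: [0.5331, 0.1543, 0.1872]
ee_rot: [0.134, 3.139, 0.0]
force: [0.2, 0.8, -0.2]
finger_gap: 0.003
grip_force: 0.0
```

Run:
```python
from h import *
s=ctrl.observe();print(s["t"],s["ee_pos"],s["force"])
q,d=read_camera("side");p,_=read_camera("wrist")
cv2.imwrite("pics/w5.png",np.hstack([p[70:320,:,::-1][:,40:440],cv2.resize(q[150:310,190:350,::-1],(250,250))]))
for px in[(250,245),(240,245),(252,235)]:print(world("side",px,d).round(4))
```

```text
16.1667 [0.53312366 0.15433691 0.18716651] [ 0.18204996  0.78837295 -0.20080715]
[0.5496 0.1662 0.0516]
[0.5674 0.1718 0.0515]
[0.5589 0.1261 0.0518]
```

View pics/w5.png

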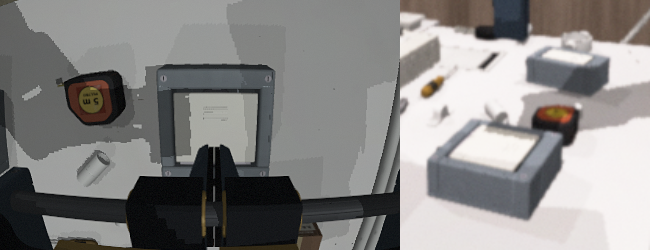

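The wide cover is flush and shut: it measures level at 0.0516 m, the same height as before the test. The narrow cover is also shut, and nothing else has moved, so I'm handing in.

```bash
python3 -c "
from station import ticket
print(ticket.hand_in())"
```

```text
the job is handed in; nothing more can be done
None
```

The job is handed in: the wide box's cover popped open on the second press (the first was too shallow), its button was pressed fully in for about a second and let out, and the cover was pressed shut and stayed down in the last pictures, with no sign that anything else moved.

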